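Pull the yellow knob cap off the instrument panel

TASK

Take the adjustable fork puller from its rack by the orange handle, feel gently for the sprung panel face with the fork, slide the fork fully home under the yellow knob cap without shoving against the cap, and pull the cap straight up off its shaft, with the puller upright and the gripper off the cap until it is free. Carry the cap over on the fork and leave both in the blue tray, the puller standing upright on its fork. Leave the other two caps on their shafts and the screwdriver and brass adapter where they are.

Things in the scene. Friction and masses are not known exactly. Their poses are not given: they have to be found in the camera images.
- puller: C-shaped puller, 160 g, hanging in its rack. Origin: on the handle's axis, underside of the crossbar; x along the prongs to their open ends, z up. Crossbar 22 x 74 (y) x 7 mm rests on the rack's two posts, 80 mm up. A spine (x = -28 to -34 mm) runs down to the steel fork. Its length is clamped anew for each start and not reported: the fork's underside is 44 to 64 mm below the origin.
- puller_grip (a point): Middle of the puller's orange handle, 33 mm above the origin, same axes; handle 20 (x) x 14 (y) mm, 7 to 57 mm above the origin. The fork below: 4 mm thick, 36 mm wide (y), x = -34 to +24.5 mm; slot 18 mm wide, open at +x, closed at x = -7.5 mm; prongs 9 mm wide with round ends.
- panel: Instrument panel lying face up, 170 (x) x 250 (y) mm, smooth grey face 45 mm above the bench. Origin: centre of the face, z up. Only the face is sprung: gives way down to 5 mm, from about 4 N then 8 N/mm; over 15 N harms it. Three fixed shafts at x = 20, y = -65, 0, 65 mm: round collar 14 mm wide, 5.5 mm high, then a 10 mm square shaft to 21.5 mm. The face is bare at x below 0: slide in there.
- cap_yellow: Yellow knob cap, 25 g, 22 mm high, on any of the three shafts: rim 36 mm wide and 3 mm thick at the bottom, 28 to 30 mm wide above. Origin: centre of its underside, which is 5.5 mm above the panel's face. Detents hold it: it takes about 8 to 15 N of pull over the first 3 to 6 mm (keep under 22 N), then it pops; a sideways shove over 8 N harms its shaft; clear of the shaft when raised 17 mm.
- cap_grey: grey knob cap of the same form, to stay on its shaft
- cap_black: black knob cap of the same form, to stay on its shaft
- tray: Blue open parts tray fixed to the bench, on one side of the panel (the puller's rack is on the other), 150 (x) x 130 (y) x 18 mm, walls 4 mm, floor 4 mm thick. Origin: centre of its underside, z up.
- screwdriver: screwdriver 160 mm long lying on the bench beyond the panel, a bystander; x along its shaft
- adapter: brass coaxial adapter 22 mm in diameter, 32 mm high, standing on the bench in front of the panel, a bystander; origin: centre of its underside
- rack: Rack the puller hangs in, fixed: black base 70 (x) x 94 (y) x 5 mm with two upright posts 26 x 12 mm, 80 mm high, at y = -31 and +31 mm. Origin: centre of its underside; x along the puller's x. The puller lifts straight up out of it.
Not all that is in view belongs to the job. Several things look just like the tray: the one meant starts nearest to the robot's base. Leave any pink look-alike of the cap_yellow alone.

How it is judged:
By the outcome, as a careful person would: the job done as asked, in the order asked, and still so for the second after the job is handed in, with the robot touching nothing.
It also fails if it takes over 66 s, if anything falls off the work surface, if the arm or the gripper's body presses on something with over 40 N, if the wrist force passes 120 N, or if a joint passes its speed limit or range.

ROBOT

A 6-joint arm with a two-finger parallel gripper is mounted at the origin on the work surface. World frame = base frame: x ahead of the robot, y to its left, z up, the work surface at z = 0. Lengths are in m, angles in rad, forces in N, time in s.
With the tool pointing down it reaches from about 0.35 to 0.775 m from the base axis. Payload 5.5 kg.
Tool frame: the origin (TCP) lies midway between the tips of the shut fingers; the grasp point (between the pads) lies 19 mm behind it; z points along the fingers, y is the line along which they close (so a half turn about z gives the same grasp; the last joint's range is limited). The gripper opens to 85 mm and grips with 20 to 120 N. Pads are 22 mm wide; open, the fingers measure 114 mm over their backs; the gripper's body (76 mm by 85 mm) begins 54 mm behind the grasp point. The pads swing forward as they close: fully open they stand 13 mm farther back than shut.
Start: joints at [-1.28, 0.313, 0.046, 1.304, 0, 1.431], TCP at [0.24, -0.523, 0.231] pointing down, gripper open.
Joint ranges: [-2.76, 2.76], [-0.86, 1.69], [-1.03, 1.26], [-2.2, 2.34], [-1.47, 1.5], [-3.14, 3.14]. Speed limits (rad/s): [2.57, 2.57, 3.14, 3.14, 3.14, 3.14].

INTERFACE

Orientations are given as a unit quaternion [w, x, y, z].
In Python, from workcell import bot, vision, ticket gives the robot as it stands.
- The arm moves only by the tool send_rows, never from a script. Its argument "commands" is a list of rows, each a list of 3 entries, a list of its own where there are three numbers: the shift along the world's x, y, z in mm, then the turn about the world's z in rad, then the closure in counts, from 0 (fully open) to 255 (shut). A call has exactly 10 rows; each row shifts and turns the commanded pose from where the row before left it; what a row does not reach is not made up. A row lasts 1/8 s, in which the tool goes at most 62.5 mm and 10.7 degrees, less where a joint would pass 70% of its speed; a pose out of reach is approached as far as the arm can. A call with a gripper value outside its range is refused whole. The fingers move at their own pace and stop on an object; "squeeze" is the grip in N (left out, the last holds). Time passes only in rows, so rows that do not move let the fingers close, or fill a call up. It gives the time, the measured TCP pose, the force, the opening and the grip force at its end, in the units of the state.
- bot.get_obs(): the state, without advancing time (a new reading comes with each control period).
- vision.camera(name): name is "scene" or "side" or "wrist"; returns (picture, depth): 384x512x3 uint8, red, green, blue; 384x512 float32, m along the optical axis (not along the pixel's ray), 0 where there is no reading.
- vision.calibration(name): a dict with "fx", "fy", "cx", "cy" (pixels), "rvec" (rotation vector, rad) and "tvec" (3), from world to camera coordinates, as OpenCV has them. Camera axes: x right, y down, z forward; pixel columns grow to the right and rows downward; lengths in m; the calibration is good to about 2 mm. A picture is of the moment at which its call begins: read the wrist's pose just before it. calibration takes no time and is no camera call; for the wrist camera it gives the pose at the moment of the call.
- ticket.close_job(): hands the job in; it is judged then, once.
The state is a dict: "time": time; "q": joint angles; "qvel": joint speeds; "tau": joint torques, N m; "position": TCP position; "eef_rot": TCP orientation; "force": force on the tool from outside, world axes, zero at the start; "ft_torque": the same for the moment, N m; "opening": opening from 0.0 (shut) to 1.0 (fully open); "gripper_force": force on a finger pad.
Only numpy, scipy, OpenCV 4.12 (cv2) and the standard library are available. Lean on these libraries where they do the work, as an engineer would, in place of code of your own. Each camera call takes 0.05 s, during which the arm holds its last target. There are 200 camera calls.

## Working session

There is one attempt and no reset: what is moved stays moved. The work goes in short steps, Python scripts to look and compute and a tool call to move; the robot and the scene stay as the last step left them, time stands still between calls to the robot, and variables do not carry over. Pictures are saved under pics/ and viewed, at most 13 in all, crops included, and the job is handed in when it is done.

Besides the shell and the picture viewer there is one more tool, called after "Emit:" by a JSON object that holds its "fn" and its "kwargs", one argument or row to a line. send_rows: Moves the arm, as the interface text tells. Its arguments: {"type":"object","properties":{"commands":{"type":"array","items":{"type":"array"}},"squeeze":{"type":"number"}},"required":["commands"]}

```bash
mkdir -p pics; ls; cat > h.py <<'E'
import numpy as np, cv2
from workcell import bot, vision, ticket
def cal(n):
    c=vision.calibration(n); K=np.array([[c['fx'],0,c['cx']],[0,c['fy'],c['cy']],[0,0,1.]])
    R=cv2.Rodrigues(np.array(c['rvec'],float))[0]; t=np.array(c['tvec'],float); return K,R,t
def ray(C,u,v,z):
    K,R,t=C; d=R.T@np.linalg.solve(K,[u,v,1.]); o=-R.T@t; return o+d*(z-o[2])/d[2]
def cloud(C,D):
    K,R,t=C; v,u=np.indices(D.shape); p=np.stack([(u-K[0,2])/K[0,0]*D,(v-K[1,2])/K[1,1]*D,D],-1)
    return (p-t)@R
def save(n,im,s=1): cv2.imwrite(f'pics/{n}.png',cv2.resize(im[:,:,::-1],None,fx=s,fy=s,interpolation=cv2.INTER_CUBIC))
E
python3 - <<'E'
from h import *
a,da=vision.camera('scene');b,db=vision.camera('side')
np.savez('s0.npz',a=a,da=da,b=b,db=db)
save('scene0',a,1.5);save('side0',b,1.5)
s=bot.get_obs();print({k:np.round(s[k],3) for k in s})
for n in('scene','side','wrist'):
    K,R,t=cal(n);print(n,K[0],-R.T@t)
E
```

```text
pics
{'time': np.float64(0.1), 'q': array([-1.28 ,  0.314,  0.045,  1.304,  0.   ,  1.431]), 'qvel': array([ 0.   , -0.001,  0.003, -0.   , -0.   , -0.   ]), 'tau': array([ 3.0000e-03, -4.8173e+01,  2.9924e+01,  1.3000e-02, -0.0000e+00,
        0.0000e+00]), 'position': array([ 0.24 , -0.522,  0.23 ]), 'eef_rot': array([-0.001,  0.977,  0.214, -0.   ]), 'force': array([-0.054, -0.53 ,  0.03 ]), 'ft_torque': array([ 0.041, -0.061,  0.026]), 'gripper_force': np.float64(0.0), 'opening': np.float64(0.998)}
scene [409.08805427   0.         250.7607026 ] [ 0.96862036 -0.2804749   0.89678915]
side [411.73072357   0.         251.10838202] [0.45586458 0.78173312 0.6733839 ]
wrist [287.53736258   0.         252.35082322] [ 0.31625508 -0.48707621  0.37155436]
```

View pics/scene0.png

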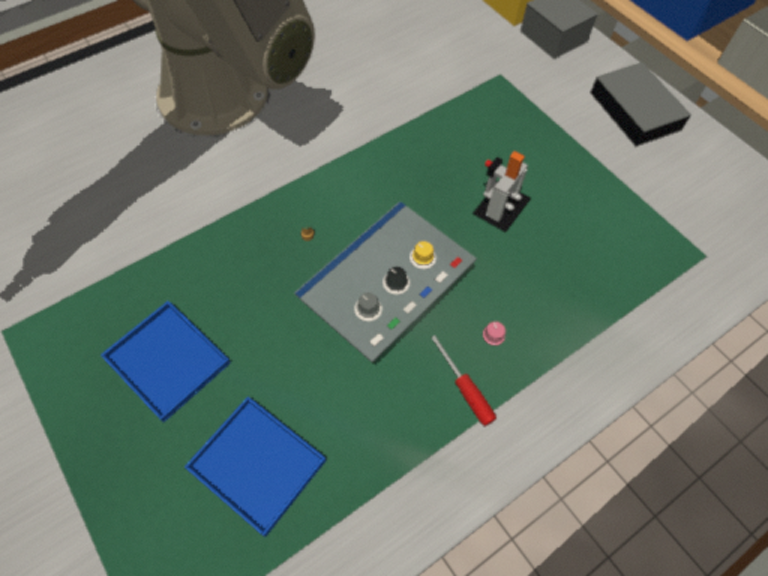

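View pics/side0.png

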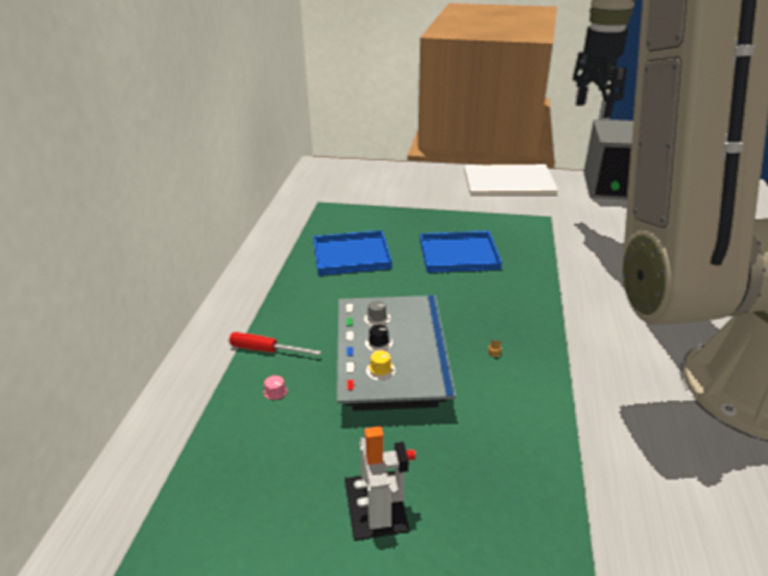

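Both views are 1.5x. The scene view shows the yellow cap at (423,252), with the pink look-alike off the panel at (494,332). The black and grey caps are at (396,278) and (368,304). The orange handle is at (515,165). Two blue trays sit at (166,360) and (257,465), the adapter is at (307,233) and the screwdriver at (470,390).

Next: measure them.

```bash
cat > m.py <<'E'
from h import *
S=np.load('s0.npz')
def masks(im):
    h=cv2.cvtColor(im,cv2.COLOR_RGB2HSV);H,s,v=h[...,0],h[...,1],h[...,2]
    return {'orange':(H>=5)&(H<=14)&(s>200)&(v>150),'yellow':(H>=20)&(H<=30)&(s>150)&(v>120),
     'pink':((H>165)|(H<5))&(s>70)&(s<160)&(v>150),'blue':(H>100)&(H<120)&(s>170)}
for n,i,d in(('scene','a','da'),('side','b','db')):
    C=cal(n);P=cloud(C,S[d]);
    for k,m in masks(S[i]).items():
        N,L,st,ce=cv2.connectedComponentsWithStats(m.astype(np.uint8))
        for j in range(1,N):
            if st[j,4]>40:
                q=P[(L==j)&(S[d]>0)]; 
                if len(q)==0 or abs(q[:,1].mean())>1 : continue
                top=q[q[:,2]>np.percentile(q[:,2],97)-.003]
                r=cv2.minAreaRect((q[:,:2]*1000).astype(np.float32))
                print(n,k,np.round(ce[j]),st[j,4],'mean',q.mean(0).round(3),'top',top.mean(0).round(4),'rect',np.round(r[0]),np.round(r[1]),round(r[2],1))
    # panel face
    x,y,z=P[...,0],P[...,1],P[...,2]
    m=(abs(z-.045)<.004)&(x>.3)&(x<.75)&(S[d]>0)&(y<.35)
    N,L,st,ce=cv2.connectedComponentsWithStats(m.astype(np.uint8));j=1+st[1:,4].argmax()
    q=P[L==j];r=cv2.minAreaRect((q[:,:2]*1000).astype(np.float32));print(n,'panel',r,np.median(q[:,2]))
    hsv=cv2.cvtColor(S[i],cv2.COLOR_RGB2HSV)
    for zz,nm in((.0725,'captops'),):
        m=(z>.066)&(z<.08)&(abs(x-r[0][0]/1e3)<.1)&(abs(y-r[0][1]/1e3)<.14)
        N,L,st,ce=cv2.connectedComponentsWithStats(m.astype(np.uint8))
        for j in range(1,N):
            if st[j,4]>15: print('cap',ce[j].round(),P[L==j].mean(0).round(4),np.median(S[i][L==j],0))
    # rack/puller crossbar z 80..87, around handle
    m=(z>.015)&(x>.3)&(x<.75)&(y>.05 if 0 else y>-1)&(z<.045)
E
python3 m.py
```

```text
scene yellow [339.   6.] 249 mean [0.157 0.651 0.027] top [0.1821 0.6506 0.0602] rect [138. 655.] [102.  21.] 1.7
scene yellow [282. 169.] 149 mean [0.58  0.092 0.067] top [0.577  0.0948 0.0726] rect [578.  94.] [29. 30.] 25.5
scene pink [330. 220.] 103 mean [0.739 0.12  0.021] top [0.7391 0.119  0.0228] rect [738. 123.] [34. 27.] 72.3
scene blue [110. 240.] 3539 mean [ 0.48  -0.33   0.006] top [ 0.4864 -0.3265  0.0181] rect [ 480. -327.] [156. 133.] 12.3
scene blue [170. 310.] 4476 mean [ 0.702 -0.294  0.007] top [ 0.7098 -0.2918  0.0191] rect [ 701. -291.] [150. 133.] 18.0
scene panel ((569.563232421875, 27.79688262939453), (171.68414306640625, 251.8899383544922), 11.849254608154297) 0.044938258676733844
cap [282. 166.] [0.5774 0.0941 0.0712] [223.  188.5  65. ]
cap [264. 183.] [0.5907 0.0309 0.0716] [47. 50. 47.]
cap [245. 201.] [ 0.604  -0.0326  0.0714] [110. 113. 106.]
side orange [249. 288.] 66 mean [0.551 0.303 0.136] top [0.5508 0.3022 0.1365] rect [551. 302.] [18. 14.] 24.8
side yellow [253. 242.] 179 mean [0.578 0.104 0.066] top [0.5785 0.0988 0.0723] rect [579. 100.] [28. 33.] 29.4
side pink [181. 256.] 109 mean [0.743 0.123 0.018] top [0.74   0.1239 0.0221] rect [746. 112.] [30. 54.] 18.3
side blue [234. 168.] 1253 mean [ 0.704 -0.292  0.008] top [ 0.7051 -0.2778  0.0186] rect [ 706. -294.] [150. 145.] 16.9
side blue [306. 168.] 1264 mean [ 0.483 -0.33   0.007] top [ 0.4858 -0.3164  0.0168] rect [ 484. -327.] [149. 136.] 11.8
side blue [296. 244.] 69 mean [0.485 0.073 0.046] top [0.4849 0.0725 0.046 ] rect [485.  70.] [  5. 126.] 11.7
side panel ((571.3234252929688, 29.51202392578125), (170.03012084960938, 255.0750732421875), 11.810662269592285) 0.0447687501214199
cap [251. 204.] [ 0.6039 -0.0269  0.0712] [136. 134. 124.]
cap [252. 221.] [0.5906 0.0365 0.0712] [36. 34. 35.]
cap [254. 239.] [0.577  0.0998 0.0714] [252.  226.5  50. ]
```

Candidates for the cap are yellow (423,252), on the panel, and pink (494,332), a decoy. For the tray they are (166,360), 0.58 m from the base, and (257,465), 0.76 m away. I choose the yellow cap and the nearer tray. I'm moving above the puller with the tool x axis turned towards the robot, so the fingers close across the handle's y and joint 6 stays in range.

Emit:
{"fn": "send_rows", "kwargs": {
  "commands": [
    [[15.5, 41, 1], 0.14, 0],
    [[15.5, 41, 1], 0.14, 0],
    [[15.5, 41, 1], 0.14, 0],
    [[15.5, 41, 1], 0.14, 0],
    [[15.5, 41, 1], 0.14, 0],
    [[15.5, 41, 1], 0.14, 0],
    [[15.5, 41, 1], 0.14, 0],
    [[15.5, 41, 1], 0.14, 0],
    [[15.5, 41, 1], 0.14, 0],
    [[15.5, 41, 1], 0.14, 0]
  ]
}}

```text
time: 1.35
position: [0.3952, -0.111, 0.2411]
eef_rot: [-0.0, 0.608, 0.794, 0.0]
force: [0.0, 1.1, -0.1]
opening: 1.001
gripper_force: 0.0
```

Emit:
{"fn": "send_rows", "kwargs": {
  "commands": [
    [[15.5, 41, 1], 0.145, 0],
    [[15.5, 41, 1], 0.145, 0],
    [[15.5, 41, 1], 0.145, 0],
    [[15.5, 41, 1], 0.145, 0],
    [[15.5, 41, 1], 0.145, 0],
    [[15.5, 41, 1], 0.145, 0],
    [[15.5, 41, 1], 0.145, 0],
    [[15.5, 41, 1], 0.145, 0],
    [[15.5, 41, 1], 0.145, 0],
    [[15.5, 41, 1], 0.145, 0]
  ]
}}

```text
time: 2.6
position: [0.5503, 0.2988, 0.2508]
eef_rot: [-0.0, -0.072, 0.997, -0.0]
force: [1.8, 0.1, -0.5]
opening: 1.0
gripper_force: 0.0
```

```bash
cat > look.py <<'E'
from h import *; import sys
s=bot.get_obs(); C=cal('wrist'); a,d=vision.camera('wrist')
n=sys.argv[1]; np.savez(n,a=a,d=d,K=C[0],R=C[1],t=C[2],pos=s['position'])
save(n,a,1.5)
w,x,y,z=s['eef_rot'];print(s['time'],s['position'].round(4),'yaw',2*np.arctan2(y,x),'q',s['q'].round(2),'F',s['force'].round(2),'op',s['opening'],'cam',(-C[1].T@C[2]).round(3))
E
python3 look.py w1
```

```text
2.6 [0.5503 0.2988 0.2508] yaw 3.2857129340907507 q [ 0.37  0.41  0.24  1.4  -0.    0.23] F [ 1.79  0.11 -0.51] op 0.99986089954288 cam [0.47  0.288 0.392]
```

View pics/w1.png

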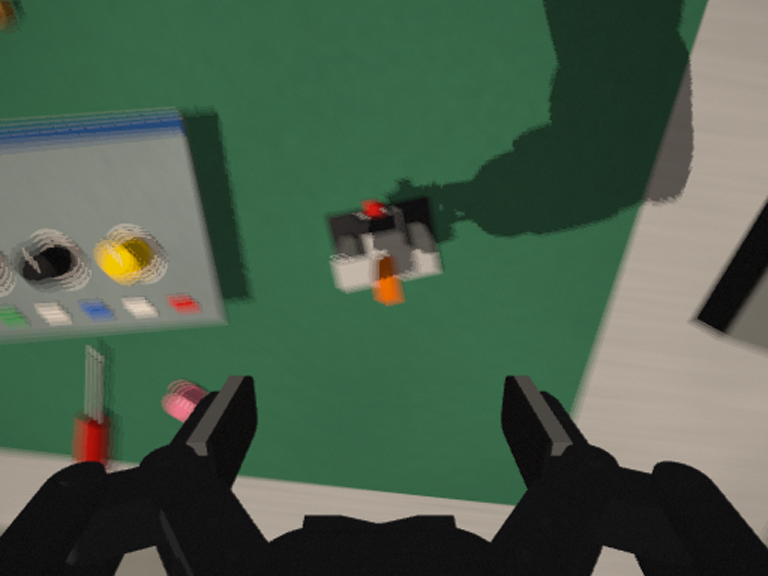

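The wrist view, slightly blurred, shows the handle at (388,283) on the rack near (385,245) and the yellow cap at (125,258). I'll take a settled measurement.

```bash
cat > hm.py <<'E'
from h import *; import sys
f=np.load(sys.argv[1]+'.npz');C=(f['K'],f['R'],f['t']);a,d=f['a'],f['d'];P=cloud(C,d)
h=cv2.cvtColor(a,cv2.COLOR_RGB2HSV);c=P[...,:2]-[.551,.302]
near=(np.hypot(c[...,0],c[...,1])<.09)&(d>0)
z=P[...,2]
def rep(n,m):
    q=P[m]
    if len(q)<8: print(n,len(q));return
    r=cv2.minAreaRect((q[:,:2]*1e3).astype(np.float32));print(n,len(q),q.mean(0).round(4),np.round(r[0],1),np.round(r[1],1),round(r[2],1))
o=near&(h[...,0]>=5)&(h[...,0]<=16)&(h[...,1]>180)
rep('handle top',o&(z>.134)); rep('handle all',o)
rep('bar/posts',near&(z>.074)&(z<.092)&~o&(h[...,1]<60))
rep('bar',near&(z>.084)&(z<.090)&~o&(h[...,1]<60))
rep('base',near&(z>.0025)&(z<.009)&(h[...,2]<60))
print('hist',np.histogram(z[near],bins=np.arange(0,.15,.01)))
save('hc',a[110:230,180:330],4)
E
python3 look.py w2; python3 hm.py w2
```

```text
2.65 [0.5516 0.3033 0.2498] yaw 3.293197457795752 q [0.37 0.42 0.24 1.4  0.   0.22] F [1.95 2.35 0.33] op 0.9987635704463911 cam [0.471 0.291 0.391]
handle top 270 [0.5508 0.3007 0.1354] [550.8 300.6] [19.3 13.6] 15.7
handle all 440 [0.5478 0.2996 0.1261] [554.7 300.5] [103.   16.5] 5.1
bar/posts 1419 [0.546  0.2996 0.085 ] [537.4 296. ] [52.2 74. ] 18.6
bar 1271 [0.547  0.2998 0.0856] [537.4 296. ] [52.1 74. ] 18.7
base 791 [0.5331 0.3016 0.0036] [550.6 300.4] [68.1 93.2] 18.5
hist (array([4320,   35,  191,   46,   36,   40,   41,   91, 1430,  457,   33,
         38,   43,  312]), array([0.  , 0.01, 0.02, 0.03, 0.04, 0.05, 0.06, 0.07, 0.08, 0.09, 0.1 ,
       0.11, 0.12, 0.13, 0.14]))
```

View pics/hc.png

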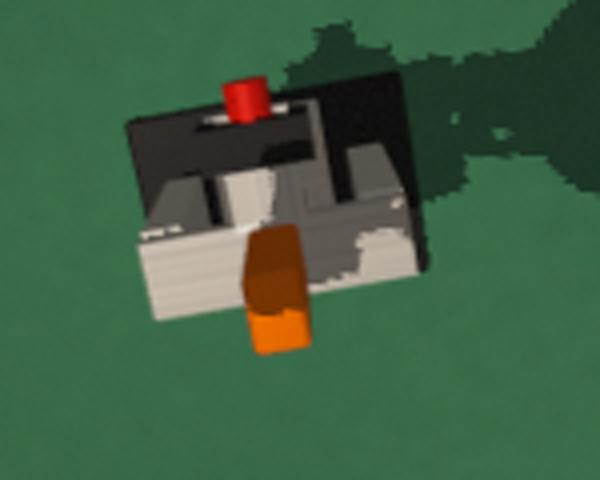

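The crop shows the orange handle at (278,290), centred on the crossbar, with a yaw of 18.6°. I'll turn, descend partway and settle.

Emit:
{"fn": "send_rows", "kwargs": {
  "commands": [
    [[0, 0, -15], 0.095, 0],
    [[0, 0, -15], 0.09, 0],
    [[0, 0, -15], 0, 0],
    [[0, 0, -15], 0, 0],
    [[0, 0, -15], 0, 0],
    [[0, 0, -5], 0, 0],
    [[0, 0, 0], 0, 0],
    [[0, 0, 0], 0, 0],
    [[0, 0, 0], 0, 0],
    [[0, 0, 0], 0, 0]
  ]
}}

```text
time: 3.95
position: [0.5503, 0.2976, 0.1718]
eef_rot: [0.0, -0.161, 0.987, 0.0]
force: [0.2, 0.6, 0.6]
opening: 1.0
gripper_force: 0.0
```

```bash
python3 look.py w3; python3 hm.py w3
```

```text
3.95 [0.5503 0.2976 0.1718] yaw 3.46578278288569 q [0.37 0.43 0.07 1.21 0.   0.04] F [0.23 0.57 0.57] op 1.0002163440403091 cam [0.473 0.272 0.313]
handle top 503 [0.5506 0.3006 0.1354] [550.6 300.7] [19.5 13.1] 18.5
handle all 882 [0.547  0.2993 0.1263] [550.7 300.5] [19.6 13.4] 19.4
bar/posts 2457 [0.5459 0.2988 0.0849] [537.4 295.7] [52.5 73.9] 19.8
bar 2163 [0.5472 0.2993 0.0855] [537.4 295.7] [52.5 73.9] 19.8
base 1259 [0.5336 0.2939 0.0036] [540.6 297. ] [46.7 93.1] 19.3
hist (array([5713,   77,  285,   99,   90,   87,   93,  202, 2434,  800,   76,
         91,  100,  569]), array([0.  , 0.01, 0.02, 0.03, 0.04, 0.05, 0.06, 0.07, 0.08, 0.09, 0.1 ,
       0.11, 0.12, 0.13, 0.14]))
```

Emit:
{"fn": "send_rows", "kwargs": {
  "commands": [
    [[0.3, 3, -8], 0.006, 0],
    [[0, 0, -15], 0, 0],
    [[0, 0, -20], 0, 0],
    [[0, 0, -20], 0, 0],
    [[0, 0, -10], 0, 0],
    [[0, 0, -5], 0, 0],
    [[0, 0, 0], 0, 0],
    [[0, 0, 0], 0, 100],
    [[0, 0, 0], 0, 255],
    [[0, 0, 0], 0, 255]
  ],
  "squeeze": 80
}}

```text
time: 5.25
position: [0.5507, 0.3006, 0.0938]
eef_rot: [0.0, -0.164, 0.986, 0.0]
force: [0.4, -0.2, -0.7]
opening: 0.377
gripper_force: 0.0
```

Emit:
{"fn": "send_rows", "kwargs": {
  "commands": [
    [[0, 0, 0], 0, 255],
    [[0, 0, 0], 0, 255],
    [[0, 0, 0], 0, 255],
    [[0, 0, 0], 0, 255],
    [[0, 0, 0], 0, 255],
    [[0, 0, 0], 0, 255],
    [[0, 0, 0], 0, 255],
    [[0, 0, 0], 0, 255],
    [[0, 0, 0], 0, 255],
    [[0, 0, 0], 0, 255]
  ]
}}

```text
time: 6.5
position: [0.5507, 0.3006, 0.0937]
eef_rot: [0.0, -0.164, 0.986, 0.0]
force: [0.6, 0.2, 5.4]
opening: 0.153
gripper_force: 78.0
```

Emit:
{"fn": "send_rows", "kwargs": {
  "commands": [
    [[0, 0, 4], 0, 255],
    [[0, 0, 12], 0, 255],
    [[0, 0, 20], 0, 255],
    [[0, 0, 24], 0, 255],
    [[0, 0, 25], 0, 255],
    [[0, 0, 15], 0, 255],
    [[-2, -10, 0], 0, 255],
    [[-4, -30, 0], -0.04, 255],
    [[-5, -35, 0], -0.04, 255],
    [[-5, -35, 0], -0.044, 255]
  ]
}}

```text
time: 7.75
position: [0.5331, 0.1888, 0.1918]
eef_rot: [-0.001, -0.102, 0.995, -0.0]
force: [0.7, -0.2, -1.0]
opening: 0.152
gripper_force: 77.9
```

Emit:
{"fn": "send_rows", "kwargs": {
  "commands": [
    [[-5, -35, 0], 0, 255],
    [[-5, -35, 0], 0, 255],
    [[-3, -24, 0], 0, 255],
    [[-2, -12, 0], 0, 255],
    [[0, 0, 0], 0, 255],
    [[0, 0, 0], 0, 255],
    [[0, 0, 0], 0, 255],
    [[0, 0, 0], 0, 255],
    [[0, 0, 0], 0, 255],
    [[0, 0, 0], 0, 255]
  ]
}}

```text
time: 9.0
position: [0.5194, 0.0847, 0.1933]
eef_rot: [0.0, -0.103, 0.995, 0.0]
force: [-0.2, 0.5, -2.2]
opening: 0.153
gripper_force: 78.0
```

```bash
python3 look.py w4; python3 - <<'E'
from h import *
a,da=vision.camera('scene');b,db=vision.camera('side')
np.savez('s1.npz',a=a,da=da,b=b,db=db)
K,R,t=cal('side');p=np.array([.52,.084,.16]);q=K@(R@p+t);q=q[:2]/q[2];print(q)
u,v=q.astype(int);c=b[max(0,v-75):v+75,max(0,u-100):u+100];save('side1',c,4)
f=np.load('w4.npz');C=(f['K'],f['R'],f['t']);P=cloud(C,f['d']);z=P[...,2];print('face z',np.median(z[abs(z-.045)<.006]))
for n,d in(('scene',da),('side',db)):
    P=cloud(cal(n),d);z=P[...,2];m=(np.hypot(P[...,0]-.52,P[...,1]-.084)<.045)&(z>.08)&(z<.2);print(n,np.histogram(z[m],bins=np.arange(.08,.2,.004)))
E
```

```text
9.0 [0.5194 0.0847 0.1933] yaw 3.3480596230018658 q [ 0.01  0.23 -0.15  1.18  0.   -0.2 ] F [-0.15  0.54 -2.17] op 0.1534758839534794 cam [0.44  0.068 0.334]
[280.99580997 204.40727931]
face z 0.043756718135462454
scene (array([  0,   0,   0,   0,   0,   0,   0,   0,   0,   0,   2,  29, 144,
        15,   0,   0,   0,   1,   3,   6,   6,   6,   5,   0,  15,  41,
       157,  38,  19]), array([0.08 , 0.084, 0.088, 0.092, 0.096, 0.1  , 0.104, 0.108, 0.112,
       0.116, 0.12 , 0.124, 0.128, 0.132, 0.136, 0.14 , 0.144, 0.148,
       0.152, 0.156, 0.16 , 0.164, 0.168, 0.172, 0.176, 0.18 , 0.184,
       0.188, 0.192, 0.196]))
side (array([  0,   0,   0,   0,   0,   0,   0,   0,   0,   0,   1,  47, 203,
         8,   6,   7,   7,   6,   8,   5,   8,  10,   4,   4,  13,  50,
       180,  24,  61]), array([0.08 , 0.084, 0.088, 0.092, 0.096, 0.1  , 0.104, 0.108, 0.112,
       0.116, 0.12 , 0.124, 0.128, 0.132, 0.136, 0.14 , 0.144, 0.148,
       0.152, 0.156, 0.16 , 0.164, 0.168, 0.172, 0.176, 0.18 , 0.184,
       0.188, 0.192, 0.196]))
```

View pics/side1.png

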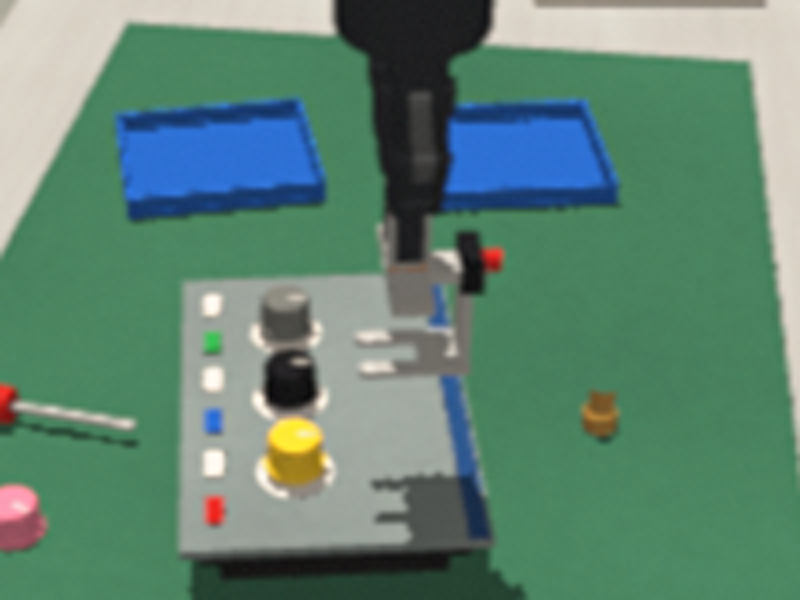

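View pics/w4.png

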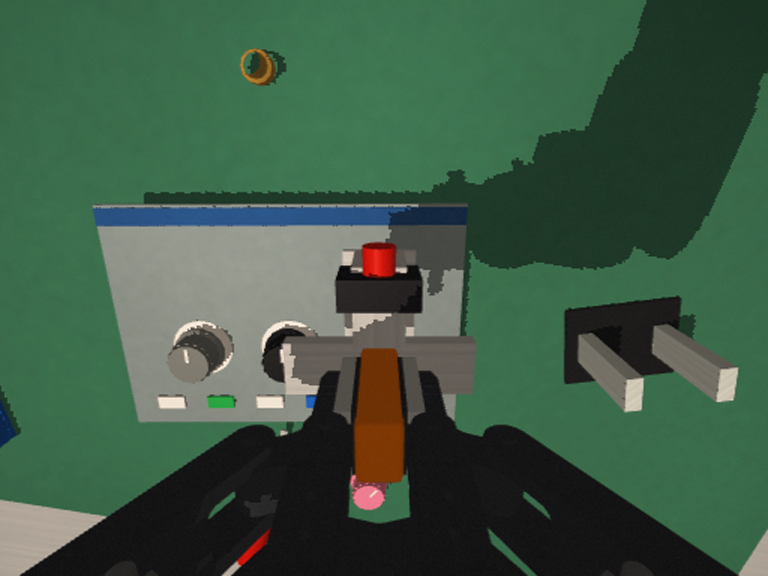

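The side crop shows the fork held level near (400,350), with its underside about 54 mm below the origin, and the yellow cap at (295,450). The wrist view shows a square grip on the handle and the pink cap visible beyond it. Next: measure fork and cap relative to each other in the fixed cameras.

```bash
cat > rel.py <<'E'
from h import *; import sys
S=np.load(sys.argv[1]+'.npz');zf=float(sys.argv[2])
for n,i,d in(('scene','a','da'),('side','b','db')):
    C=cal(n);P=cloud(C,S[d]);x,y,z=P[...,0],P[...,1],P[...,2];ok=S[d]>0
    def rect(m): 
        q=P[m];r=cv2.minAreaRect((q[:,:2]*1e3).astype(np.float32));return len(q),np.round(r[0],1),np.round(r[1],1),round(r[2],1),'z',np.median(q[:,2]).round(4)
    m=ok&(abs(z-zf)<.004)&(np.hypot(x-.52,y-.085)<.06);print(n,'fork',rect(m))
    for c in((.577,.0965),(.5907,.033),(.604,-.03)):
        m=ok&(z>.0712)&(z<.078)&(np.hypot(x-c[0],y-c[1])<.022);q=P[m]
        e=cv2.minEnclosingCircle((q[:,:2]*1e3).astype(np.float32));r=cv2.minAreaRect((q[:,:2]*1e3).astype(np.float32))
        print('  cap',len(q),np.round(e[0],1),round(e[1],1),np.round(r[0],1),np.round(r[1],1))
    # panel rim ring by white colour cast to z=.0535
E
python3 rel.py s1 .130
```

```text
scene fork (182, array([513.7,  83.1]), array([58.9, 37.8]), 11.8, 'z', np.float64(0.1296))
  cap 71 [577.3  95.3] 14.9 [576.9  94.2] [24.2 28.9]
  cap 78 [591.1  31.3] 14.3 [590.9  32.2] [25.8 24.4]
  cap 83 [603.4 -32.2] 14.5 [602.8 -32.7] [25.2 27.7]
side fork (243, array([515.3,  84.9]), array([58.1, 38.8]), 12.9, 'z', np.float64(0.1295))
  cap 67 [577.   99.4] 14.8 [577.4  98.8] [24.5 27. ]
  cap 59 [590.6  34.5] 14.0 [590.6  33.7] [25.9 25.6]
  cap 55 [604.2 -28.2] 14.7 [603.5 -28.6] [26.4 26.5]
```

Yaw and lateral alignment are both good; the advance to home is about 59 mm. Descending to just above the face.

Emit:
{"fn": "send_rows", "kwargs": {
  "commands": [
    [[0, 0, -8], 0, 255],
    [[0, 0, -16], 0, 255],
    [[0, 0, -20], 0, 255],
    [[0, 0, -16], 0, 255],
    [[0, 0, -10], 0, 255],
    [[0, 0, -4], 0, 255],
    [[0, 0, -1], 0, 255],
    [[0, 0, 0], 0, 255],
    [[0, 0, 0], 0, 255],
    [[0, 0, 0], 0, 255]
  ]
}}

```text
time: 10.4
position: [0.5196, 0.0845, 0.1187]
eef_rot: [0.0, -0.103, 0.995, 0.0]
force: [0.0, -0.0, -0.9]
opening: 0.149
gripper_force: 78.0
```

```bash
python3 - <<'E'
from h import *
F=[]
for k in range(3):
    a,d=vision.camera('side' if k else 'scene');F.append(bot.get_obs()['force'])
    if k==0:A,DA=a,d
np.savez('s2.npz',a=A,da=DA,b=a,db=d)
s=bot.get_obs();print(np.round(F,2),s['position'].round(5),s['time'])
E
python3 rel.py s2 .054
```

```text
[[ 0.    0.46 -2.16]
 [ 0.17  0.38 -1.71]
 [ 0.06  0.48 -1.93]] [0.51949 0.08448 0.11846] 10.55
scene fork (156, array([531.7,  72.1]), array([61.6, 71.4]), 59.0, 'z', np.float64(0.0546))
  cap 67 [576.4  95. ] 13.7 [575.9  95.1] [24.2 26. ]
  cap 82 [590.7  31.5] 14.6 [590.4  31.6] [26.5 28.1]
  cap 85 [603.1 -33.3] 14.7 [603.2 -33. ] [25.1 28.8]
side fork (258, array([531.8,  89. ]), array([89.7, 37.7]), 13.3, 'z', np.float64(0.0546))
  cap 67 [578.4  97.6] 14.7 [577.7  97.9] [24.6 27.5]
  cap 60 [590.8  34.9] 14.2 [591.4  35. ] [24.  27.5]
  cap 50 [605.2 -29.4] 14.7 [605.3 -29.7] [25.  27.2]
```

Emit:
{"fn": "send_rows", "kwargs": {
  "commands": [
    [[0, 0, -1], 0, 255],
    [[0, 0, -1], 0, 255],
    [[0, 0, -1], 0, 255],
    [[0, 0, -0.5], 0, 255],
    [[0, 0, -0.5], 0, 255],
    [[0, 0, -0.3], 0, 255],
    [[0, 0, -0.2], 0, 255],
    [[0, 0, 0], 0, 255],
    [[0, 0, 0], 0, 255],
    [[0, 0, 0], 0, 255]
  ]
}}

```text
time: 11.8
position: [0.5195, 0.0845, 0.1138]
eef_rot: [0.0, -0.103, 0.995, 0.0]
force: [0.2, -0.4, -0.9]
opening: 0.153
gripper_force: 78.0
```

Emit:
{"fn": "send_rows", "kwargs": {
  "commands": [
    [[0, 0, -0.1], 0, 255],
    [[0, 0, -0.1], 0, 255],
    [[0, 0, -0.1], 0, 255],
    [[0, 0, -0.1], 0, 255],
    [[0, 0, -0.1], 0, 255],
    [[0, 0, 0], 0, 255],
    [[0, 0, 0], 0, 255],
    [[0, 0, 0], 0, 255],
    [[0, 0, 0], 0, 255],
    [[0, 0, 0], 0, 255]
  ]
}}

```text
time: 13.05
position: [0.5194, 0.0845, 0.1133]
eef_rot: [0.0, -0.103, 0.995, 0.0]
force: [-0.4, 1.0, -1.1]
opening: 0.156
gripper_force: 78.0
```

Emit:
{"fn": "send_rows", "kwargs": {
  "commands": [
    [[0, 0, -0.15], 0, 255],
    [[0, 0, -0.15], 0, 255],
    [[0, 0, -0.15], 0, 255],
    [[0, 0, -0.15], 0, 255],
    [[0, 0, 0], 0, 255],
    [[0, 0, 0], 0, 255],
    [[0, 0, 0], 0, 255],
    [[0, 0, 0], 0, 255],
    [[0, 0, 0], 0, 255],
    [[0, 0, 0], 0, 255]
  ]
}}

```text
time: 14.3
position: [0.5194, 0.0845, 0.1127]
eef_rot: [-0.0, -0.103, 0.995, 0.0]
force: [-0.3, -0.4, -1.5]
opening: 0.152
gripper_force: 78.0
```

Emit:
{"fn": "send_rows", "kwargs": {
  "commands": [
    [[0, 0, -0.1], 0, 255],
    [[0, 0, -0.1], 0, 255],
    [[0, 0, -0.1], 0, 255],
    [[0, 0, -0.1], 0, 255],
    [[0, 0, -0.1], 0, 255],
    [[0, 0, 0], 0, 255],
    [[0, 0, 0], 0, 255],
    [[0, 0, 0], 0, 255],
    [[0, 0, 0], 0, 255],
    [[0, 0, 0], 0, 255]
  ]
}}

```text
time: 15.55
position: [0.5196, 0.0845, 0.1124]
eef_rot: [0.0, -0.103, 0.995, 0.0]
force: [0.3, -0.2, 2.7]
opening: 0.152
gripper_force: 78.2
```

Contact felt: Fz rose by about 4.4 N at z=0.1124. I'll raise 0.8 mm, to the middle of the gap, and begin the slide.

Emit:
{"fn": "send_rows", "kwargs": {
  "commands": [
    [[0, 0, 0.5], 0, 255],
    [[0, 0, 0.3], 0, 255],
    [[4, 0.85, 0], 0, 255],
    [[4, 0.85, 0], 0, 255],
    [[3, 0.635, 0], 0, 255],
    [[2, 0.42, 0], 0, 255],
    [[2, 0.42, 0], 0, 255],
    [[2, 0.42, 0], 0, 255],
    [[1, 0.21, 0], 0, 255],
    [[0, 0, 0], 0, 255]
  ]
}}

```text
time: 16.8
position: [0.5375, 0.0883, 0.113]
eef_rot: [0.0, -0.103, 0.995, 0.0]
force: [-0.7, -1.0, -1.2]
opening: 0.156
gripper_force: 78.2
```

```bash
python3 - <<'E'
from h import *
a,d=vision.camera('side');s=bot.get_obs();print(s['time'],s['position'].round(5),s['force'].round(2))
K,R,t=cal('side');p=np.array([.56,.09,.05]);q=K@(R@p+t);u,v=(q[:2]/q[2]).astype(int);save('side2',a[v-50:v+40,u-60:u+60],6)
E
```

```text
16.85 [0.53738 0.08829 0.11302] [ 1.13  1.44 -1.79]
```

View pics/side2.png

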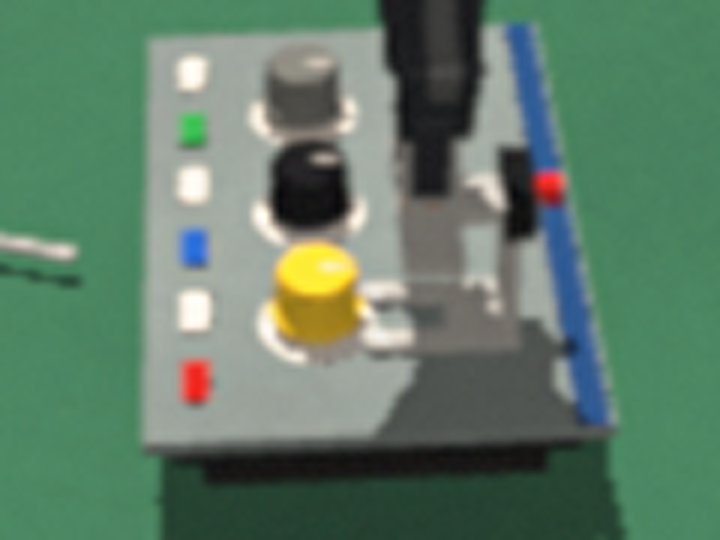

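The side view shows both prongs about to go under the rim, symmetric about the cap at (318,295). Forces are quiet. Continuing the slide.

Emit:
{"fn": "send_rows", "kwargs": {
  "commands": [
    [[1.5, 0.33, 0.1], 0, 255],
    [[2, 0.43, 0], 0, 255],
    [[2, 0.43, 0], 0, 255],
    [[2, 0.43, 0], 0, 255],
    [[2, 0.43, 0], 0, 255],
    [[2, 0.43, 0], 0, 255],
    [[2, 0.43, 0], 0, 255],
    [[2, 0.43, 0], 0, 255],
    [[0, 0, 0], 0, 255],
    [[0, 0, 0], 0, 255]
  ]
}}

```text
time: 18.1
position: [0.5528, 0.0917, 0.1131]
eef_rot: [-0.0, -0.103, 0.995, 0.0]
force: [-0.4, -0.1, -0.9]
opening: 0.15
gripper_force: 78.2
```

Emit:
{"fn": "send_rows", "kwargs": {
  "commands": [
    [[2, 0.43, 0], 0, 255],
    [[2, 0.43, 0], 0, 255],
    [[2, 0.43, 0], 0, 255],
    [[2, 0.43, 0], 0, 255],
    [[2, 0.43, 0], 0, 255],
    [[2, 0.43, 0], 0, 255],
    [[2, 0.43, 0], 0, 255],
    [[2, 0.43, 0], 0, 255],
    [[0, 0, 0], 0, 255],
    [[0, 0, 0], 0, 255]
  ]
}}

```text
time: 19.35
position: [0.5689, 0.0951, 0.1131]
eef_rot: [-0.0, -0.103, 0.995, 0.0]
force: [-0.4, -1.0, -1.6]
opening: 0.151
gripper_force: 78.2
```

Emit:
{"fn": "send_rows", "kwargs": {
  "commands": [
    [[1.5, 0.31, 0], 0, 255],
    [[1.2, 0.25, 0], 0, 255],
    [[1, 0.21, 0], 0, 255],
    [[0.8, 0.17, 0], 0, 255],
    [[0.6, 0.12, 0], 0, 255],
    [[0.5, 0.1, 0], 0, 255],
    [[0.4, 0.08, 0], 0, 255],
    [[0, 0, 0], 0, 255],
    [[0, 0, 0], 0, 255],
    [[0, 0, 0], 0, 255]
  ]
}}

```text
time: 20.6
position: [0.5749, 0.0963, 0.1131]
eef_rot: [0.0, -0.103, 0.995, 0.0]
force: [1.4, -0.1, -1.4]
opening: 0.155
gripper_force: 78.2
```

```bash
python3 - <<'E'
from h import *
F=[]
for n in('scene','side'):
    a,d=vision.camera(n);s=bot.get_obs();F.append(s['force'])
    P=cloud(cal(n),d);x,y,z=P[...,0],P[...,1],P[...,2]
    m=(z>.0712)&(z<.078)&(np.hypot(x-.577,y-.0965)<.022);q=P[m]
    if len(q)>5:e=cv2.minEnclosingCircle((q[:,:2]*1e3).astype(np.float32));print(n,'cap',len(q),np.round(e[0],1),round(e[1],1))
    u=(x-.575)*.979+(y-.0964)*.2045;v=-(x-.575)*.2045+(y-.0964)*.979
    m=(abs(v)<.02)&(u<-.018)&(u>-.04)&(z>.058)&(z<.085);print('spine u',np.percentile(u[m],[5,50,95]).round(4),'v',np.percentile(v[m],[5,50,95]).round(4),m.sum())
    m=(abs(v)<.05)&(abs(u)<.016)&(z>.10)&(z<.109);print('bar u',np.percentile(u[m],[3,97]).round(4),'v',np.percentile(v[m],[3,97]).round(4),m.sum())
    if n=='side': K,R,t=cal(n);q=K@(R@np.array([.575,.096,.07])+t);i,j=(q[:2]/q[2]).astype(int);save('side3',a[j-50:j+40,i-60:i+60],6)
print(np.round(F,2),s['position'].round(5),s['time'])
E
```

```text
scene cap 38 [577.1  95.8] 13.4
spine u [-0.0356 -0.0303 -0.029 ] v [-0.0127 -0.0093  0.0015] 33
bar u [-0.0118  0.0097] v [-0.0377  0.0348] 163
side cap 30 [577.4  99.6] 15.0
spine u [-0.033  -0.0288 -0.0275] v [-0.0066  0.0118  0.0141] 39
bar u [-0.0144  0.0109] v [-0.0024  0.0389] 145
[[ 0.27  0.45 -2.31]
 [-0.43  0.04 -1.55]] [0.57492 0.09631 0.11313] 20.7
```

View pics/side3.png

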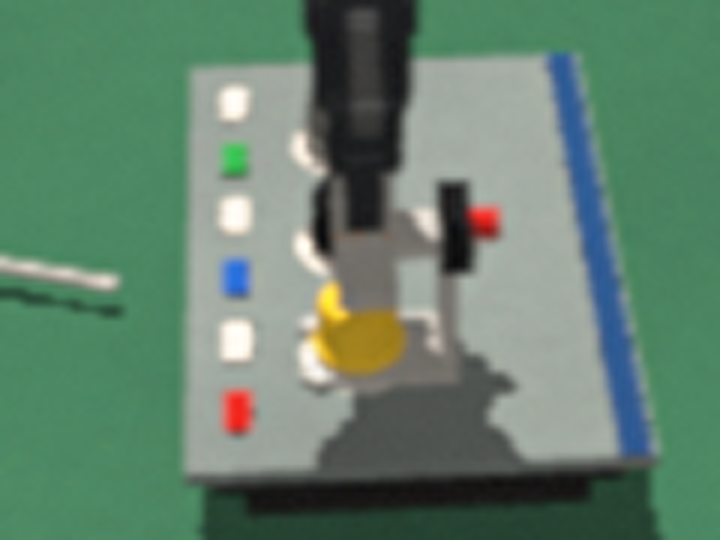

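The fork is under the cap at (360,335) with about 2 mm left. I'll feel for the stop in small steps.

Emit:
{"fn": "send_rows", "kwargs": {
  "commands": [
    [[0.3, 0.06, 0], 0, 255],
    [[0.3, 0.06, 0], 0, 255],
    [[0.3, 0.06, 0], 0, 255],
    [[0.2, 0.04, 0], 0, 255],
    [[0.2, 0.04, 0], 0, 255],
    [[0.1, 0.02, 0], 0, 255],
    [[0, 0, 0], 0, 255],
    [[0, 0, 0], 0, 255],
    [[0, 0, 0], 0, 255],
    [[0, 0, 0], 0, 255]
  ]
}}

```text
time: 21.95
position: [0.5763, 0.0966, 0.1131]
eef_rot: [0.0, -0.103, 0.995, 0.0]
force: [-0.3, 0.1, -1.0]
opening: 0.151
gripper_force: 78.2
```

Emit:
{"fn": "send_rows", "kwargs": {
  "commands": [
    [[0.1, 0.02, 0], 0, 255],
    [[0.1, 0.02, 0], 0, 255],
    [[0.1, 0.02, 0], 0, 255],
    [[0.1, 0.02, 0], 0, 255],
    [[0.1, 0.02, 0], 0, 255],
    [[0, 0, 0], 0, 255],
    [[0, 0, 0], 0, 255],
    [[0, 0, 0], 0, 255],
    [[0, 0, 0], 0, 255],
    [[0, 0, 0], 0, 255]
  ]
}}

```text
time: 23.2
position: [0.5768, 0.0967, 0.1131]
eef_rot: [0.0, -0.103, 0.995, 0.0]
force: [-0.2, 0.6, -1.2]
opening: 0.157
gripper_force: 78.2
```

Emit:
{"fn": "send_rows", "kwargs": {
  "commands": [
    [[0.1, 0.02, 0], 0, 255],
    [[0.1, 0.02, 0], 0, 255],
    [[0.1, 0.02, 0], 0, 255],
    [[0.1, 0.02, 0], 0, 255],
    [[0, 0, 0], 0, 255],
    [[0, 0, 0], 0, 255],
    [[0, 0, 0], 0, 255],
    [[0, 0, 0], 0, 255],
    [[0, 0, 0], 0, 255],
    [[0, 0, 0], 0, 255]
  ]
}}

```text
time: 24.45
position: [0.5772, 0.0968, 0.1131]
eef_rot: [0.0, -0.103, 0.995, 0.0]
force: [-0.8, 0.8, -1.6]
opening: 0.153
gripper_force: 78.2
```

Emit:
{"fn": "send_rows", "kwargs": {
  "commands": [
    [[0.1, 0.02, 0], 0, 255],
    [[0.1, 0.02, 0], 0, 255],
    [[0.1, 0.02, 0], 0, 255],
    [[0, 0, 0], 0, 255],
    [[0, 0, 0], 0, 255],
    [[0, 0, 0], 0, 255],
    [[0, 0, 0], 0, 255],
    [[0, 0, 0], 0, 255],
    [[0, 0, 0], 0, 255],
    [[0, 0, 0], 0, 255]
  ]
}}

```text
time: 25.7
position: [0.5775, 0.0969, 0.1131]
eef_rot: [-0.0, -0.103, 0.995, 0.0]
force: [-0.1, 0.0, -2.0]
opening: 0.154
gripper_force: 78.2
```

Emit:
{"fn": "send_rows", "kwargs": {
  "commands": [
    [[0.1, 0.02, 0], 0, 255],
    [[0.1, 0.02, 0], 0, 255],
    [[0.1, 0.02, 0], 0, 255],
    [[0, 0, 0], 0, 255],
    [[0, 0, 0], 0, 255],
    [[0, 0, 0], 0, 255],
    [[0, 0, 0], 0, 255],
    [[0, 0, 0], 0, 255],
    [[0, 0, 0], 0, 255],
    [[0, 0, 0], 0, 255]
  ]
}}

```text
time: 26.95
position: [0.5778, 0.0969, 0.1131]
eef_rot: [-0.0, -0.103, 0.995, 0.0]
force: [-1.4, -0.2, -1.7]
opening: 0.153
gripper_force: 78.2
```

Emit:
{"fn": "send_rows", "kwargs": {
  "commands": [
    [[0.1, 0.02, 0], 0, 255],
    [[0.1, 0.02, 0], 0, 255],
    [[0, 0, 0], 0, 255],
    [[0, 0, 0], 0, 255],
    [[0, 0, 0], 0, 255],
    [[0, 0, 0], 0, 255],
    [[0, 0, 0], 0, 255],
    [[0, 0, 0], 0, 255],
    [[0, 0, 0], 0, 255],
    [[0, 0, 0], 0, 255]
  ]
}}

```text
time: 28.2
position: [0.578, 0.0969, 0.1131]
eef_rot: [-0.0, -0.103, 0.995, 0.0]
force: [-2.1, -0.5, 0.1]
opening: 0.155
gripper_force: 78.2
```

Stop felt at about 2 N. I'll back off 0.3 mm and pull straight up slowly.

Emit:
{"fn": "send_rows", "kwargs": {
  "commands": [
    [[-0.3, -0.06, 0], 0, 255],
    [[0, 0, 0.3], 0, 255],
    [[0, 0, 0.4], 0, 255],
    [[0, 0, 0.5], 0, 255],
    [[0, 0, 0.6], 0, 255],
    [[0, 0, 0.7], 0, 255],
    [[0, 0, 0.8], 0, 255],
    [[0, 0, 0.8], 0, 255],
    [[0, 0, 0.8], 0, 255],
    [[0, 0, 0.8], 0, 255]
  ]
}}

```text
time: 29.45
position: [0.5777, 0.0969, 0.1195]
eef_rot: [0.0, -0.103, 0.995, 0.0]
force: [-0.8, -0.1, -4.4]
opening: 0.154
gripper_force: 79.0
```

Emit:
{"fn": "send_rows", "kwargs": {
  "commands": [
    [[0, 0, 0.8], 0, 255],
    [[0, 0, 0.8], 0, 255],
    [[0, 0, 0.8], 0, 255],
    [[0, 0, 1], 0, 255],
    [[0, 0, 1.5], 0, 255],
    [[0, 0, 2], 0, 255],
    [[0, 0, 2.5], 0, 255],
    [[0, 0, 2.5], 0, 255],
    [[0, 0, 2.5], 0, 255],
    [[0, 0, 2.5], 0, 255]
  ]
}}

```text
time: 30.7
position: [0.5777, 0.0969, 0.1359]
eef_rot: [0.0, -0.103, 0.995, 0.0]
force: [-0.0, -0.2, -1.5]
opening: 0.157
gripper_force: 79.3
```

Emit:
{"fn": "send_rows", "kwargs": {
  "commands": [
    [[0, 0, 3], 0, 255],
    [[0, 0, 4], 0, 255],
    [[0, 0, 4], 0, 255],
    [[0, 0, 4], 0, 255],
    [[0, 0, 4], 0, 255],
    [[0, 0, 4], 0, 255],
    [[0, 0, 4], 0, 255],
    [[0, 0, 2], 0, 255],
    [[0, 0, 0], 0, 255],
    [[0, 0, 0], 0, 255]
  ]
}}

```text
time: 31.95
position: [0.5776, 0.0969, 0.1646]
eef_rot: [-0.0, -0.103, 0.995, 0.0]
force: [1.1, -0.7, -2.2]
opening: 0.15
gripper_force: 79.3
```

```bash
python3 - <<'E'
from h import *
a,d=vision.camera('side');b,e=vision.camera('scene');s=bot.get_obs();print(s['time'],s['position'].round(5),s['force'].round(2))
def crop(n,a):
    K,R,t=cal(n);q=K@(R@np.array([.578,.097,.09])+t);u,v=(q[:2]/q[2]).astype(int);return a[v-60:v+50,u-50:u+50]
save('pull',np.hstack([crop('side',a),crop('scene',b)]),4)
E
```

```text
32.05 [0.57757 0.09686 0.1645 ] [ 0.57 -0.53 -1.47]
```

View pics/pull.png

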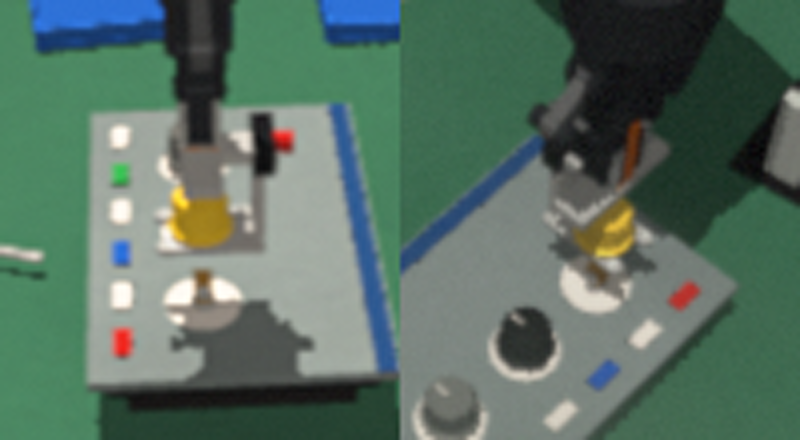

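The cap is on the fork in both views, its shaft is bare, and the black and grey caps are still in place. Carrying it to the tray.

Emit:
{"fn": "send_rows", "kwargs": {
  "commands": [
    [[-1.1, -5, 2], 0, 255],
    [[-2.3, -10, 2], 0, 255],
    [[-3.7, -16, 2], 0, 255],
    [[-5, -22, 2], 0, 255],
    [[-5.9, -26, 2], 0, 255],
    [[-6.4, -28, 0], 0, 255],
    [[-6.4, -28, 0], 0, 255],
    [[-6.4, -28, 0], 0, 255],
    [[-6.4, -28, 0], 0, 255],
    [[-6.4, -28, 0], 0, 255]
  ]
}}

```text
time: 33.3
position: [0.5269, -0.124, 0.175]
eef_rot: [0.0, -0.102, 0.995, -0.0]
force: [0.2, -0.6, -2.2]
opening: 0.153
gripper_force: 79.4
```

Emit:
{"fn": "send_rows", "kwargs": {
  "commands": [
    [[-6.4, -28, 0], 0, 255],
    [[-6.4, -28, 0], 0, 255],
    [[-6.4, -28, 0], 0, 255],
    [[-6.4, -28, 0], 0, 255],
    [[-5.9, -26, 0], 0, 255],
    [[-5, -22, 0], 0, 255],
    [[-4.1, -18, 0], 0, 255],
    [[-3.2, -14, 0], 0, 255],
    [[-2.1, -9, 0], 0, 255],
    [[-0.9, -4, 0], 0, 255]
  ]
}}

```text
time: 34.55
position: [0.4809, -0.3273, 0.1746]
eef_rot: [-0.0, -0.103, 0.995, 0.0]
force: [0.2, 0.1, -1.5]
opening: 0.151
gripper_force: 79.4
```

Emit:
{"fn": "send_rows", "kwargs": {
  "commands": [
    [[0, 0, 0], 0, 255],
    [[0, 0, -4], 0, 255],
    [[0, 0, -8], 0, 255],
    [[0, 0, -12], 0, 255],
    [[0, 0, -14], 0, 255],
    [[0, 0, -14], 0, 255],
    [[0, 0, -12], 0, 255],
    [[0, 0, -8], 0, 255],
    [[0, 0, -4], 0, 255],
    [[0, 0, 0], 0, 255]
  ]
}}

```text
time: 35.8
position: [0.4809, -0.3271, 0.0986]
eef_rot: [-0.0, -0.103, 0.995, 0.0]
force: [0.5, 0.6, -1.7]
opening: 0.155
gripper_force: 79.4
```

```bash
python3 - <<'E'
from h import *
a,d=vision.camera('scene');s=bot.get_obs();print(s['time'],s['position'].round(5),s['force'].round(2))
n='scene';K,R,t=cal(n);q=K@(R@np.array([.483,-.327,.05])+t);u,v=(q[:2]/q[2]).astype(int);save('tray1',a[max(0,v-70):v+60,max(0,u-80):u+70],5)
E
```

```text
35.85 [ 0.48108 -0.32727  0.09897] [ 0.69 -0.54 -2.25]
```

View pics/tray1.png

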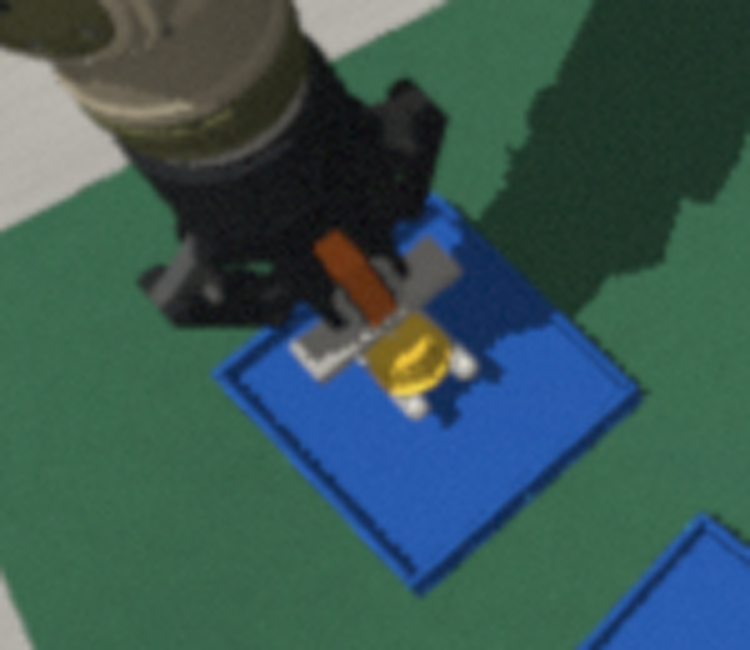

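The cap and fork are over the tray's middle, with the cap at (408,355). Lowering and feeling for the floor.

Emit:
{"fn": "send_rows", "kwargs": {
  "commands": [
    [[2, 0, -5], 0, 255],
    [[2, 0, -7], 0, 255],
    [[0, 0, -6], 0, 255],
    [[0, 0, -4], 0, 255],
    [[0, 0, -2], 0, 255],
    [[0, 0, -1.5], 0, 255],
    [[0, 0, -0.5], 0, 255],
    [[0, 0, 0], 0, 255],
    [[0, 0, 0], 0, 255],
    [[0, 0, 0], 0, 255]
  ]
}}

```text
time: 37.1
position: [0.485, -0.3272, 0.0728]
eef_rot: [0.0, -0.103, 0.995, -0.0]
force: [0.7, -0.0, -2.3]
opening: 0.15
gripper_force: 79.4
```

Emit:
{"fn": "send_rows", "kwargs": {
  "commands": [
    [[0, 0, -0.2], 0, 255],
    [[0, 0, -0.2], 0, 255],
    [[0, 0, -0.2], 0, 255],
    [[0, 0, -0.2], 0, 255],
    [[0, 0, 0], 0, 255],
    [[0, 0, 0], 0, 255],
    [[0, 0, 0], 0, 255],
    [[0, 0, 0], 0, 255],
    [[0, 0, 0], 0, 255],
    [[0, 0, 0], 0, 255]
  ]
}}

```text
time: 38.35
position: [0.4849, -0.3271, 0.0719]
eef_rot: [0.0, -0.103, 0.995, 0.0]
force: [0.5, 0.1, -1.1]
opening: 0.155
gripper_force: 79.4
```

Emit:
{"fn": "send_rows", "kwargs": {
  "commands": [
    [[0, 0, -0.1], 0, 255],
    [[0, 0, -0.1], 0, 255],
    [[0, 0, -0.1], 0, 255],
    [[0, 0, 0], 0, 255],
    [[0, 0, 0], 0, 255],
    [[0, 0, 0], 0, 255],
    [[0, 0, 0], 0, 255],
    [[0, 0, 0], 0, 255],
    [[0, 0, 0], 0, 255],
    [[0, 0, 0], 0, 255]
  ]
}}

```text
time: 39.6
position: [0.4849, -0.3271, 0.0716]
eef_rot: [0.0, -0.103, 0.995, 0.0]
force: [0.1, -0.3, -1.3]
opening: 0.153
gripper_force: 79.4
```

Emit:
{"fn": "send_rows", "kwargs": {
  "commands": [
    [[0, 0, -0.1], 0, 255],
    [[0, 0, -0.1], 0, 255],
    [[0, 0, -0.1], 0, 255],
    [[0, 0, 0], 0, 255],
    [[0, 0, 0], 0, 255],
    [[0, 0, 0], 0, 255],
    [[0, 0, 0], 0, 255],
    [[0, 0, 0], 0, 255],
    [[0, 0, 0], 0, 255],
    [[0, 0, 0], 0, 255]
  ]
}}

```text
time: 40.85
position: [0.485, -0.3272, 0.0714]
eef_rot: [0.0, -0.103, 0.995, -0.0]
force: [0.1, -0.1, 1.7]
opening: 0.156
gripper_force: 80.0
```

Floor contact. Easing the grip and opening.

Emit:
{"fn": "send_rows", "kwargs": {
  "commands": [
    [[0, 0, 0], 0, 255],
    [[0, 0, 0], 0, 255],
    [[0, 0, 0], 0, 212],
    [[0, 0, 0], 0, 208],
    [[0, 0, 0], 0, 204],
    [[0, 0, 0], 0, 195],
    [[0, 0, 0], 0, 180],
    [[0, 0, 0], 0, 150],
    [[0, 0, 0], 0, 110],
    [[0, 0, 0], 0, 60]
  ],
  "squeeze": 20
}}

```text
time: 42.1
position: [0.4849, -0.3271, 0.0713]
eef_rot: [0.0, -0.103, 0.995, 0.0]
force: [-0.3, 0.3, -0.2]
opening: 0.753
gripper_force: 0.0
```

Emit:
{"fn": "send_rows", "kwargs": {
  "commands": [
    [[0, 0, 0], 0, 60],
    [[0, 0, 0], 0, 60],
    [[0, 0, 2], 0, 60],
    [[0, 0, 8], 0, 60],
    [[0, 0, 15], 0, 60],
    [[0, 0, 25], 0, 60],
    [[0, 0, 30], 0, 60],
    [[0, 0, 30], 0, 60],
    [[0, 0, 30], 0, 60],
    [[0, 0, 10], 0, 60]
  ]
}}

```text
time: 43.35
position: [0.4859, -0.3279, 0.2246]
eef_rot: [0.002, -0.103, 0.995, -0.002]
force: [0.1, -0.7, -1.0]
opening: 0.764
gripper_force: 0.0
```

```bash
python3 - <<'E'
from h import *
s=bot.get_obs();print(s['time'],s['position'].round(4),s['force'].round(1),s['opening'])
out=[]
for n in('scene','side'):
    a,d=vision.camera(n);K,R,t=cal(n);q=K@(R@np.array([.485,-.327,.04])+t);u,v=(q[:2]/q[2]).astype(int)
    y0,x0=max(0,v-70),max(0,u-75);out.append(a[y0:y0+130,x0:x0+150])
    P=cloud(cal(n),d);x,y,z=P[...,0],P[...,1],P[...,2];h=cv2.cvtColor(a,cv2.COLOR_RGB2HSV)
    for nm,m in(('handle',(h[...,0]>=4)&(h[...,0]<=16)&(h[...,1]>180)),('yellow',(h[...,0]>=18)&(h[...,0]<=32)&(h[...,1]>130))):
        m=m&(np.hypot(x-.485,y+.327)<.1)&(d>0);q=P[m];print(n,nm,len(q),q.mean(0).round(4) if len(q) else '', np.percentile(q[:,2],[2,98]).round(4) if len(q) else '')
save('end',np.hstack(out),2.6)
E
```

```text
43.35 [ 0.4859 -0.3279  0.2246] [ 0.1 -0.7 -1. ] 0.764491193592445
scene handle 103 [ 0.4866 -0.326   0.1031] [0.0721 0.117 ]
scene yellow 159 [ 0.4912 -0.3265  0.0238] [0.0097 0.0325]
side handle 77 [ 0.4855 -0.3194  0.0937] [0.0692 0.1142]
side yellow 86 [ 0.4869 -0.3179  0.0217] [0.0087 0.0314]
```

View pics/end.png

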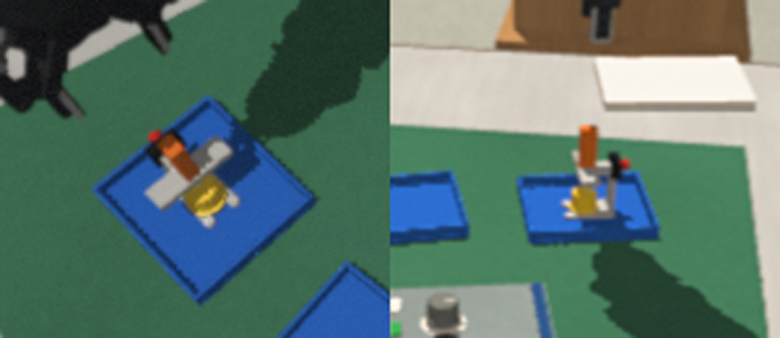

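The puller stands upright on its fork in the near tray, with the cap on it at (207,197) and the gripper well clear. I'm handing the job in.

```bash
python3 -c "
from workcell import ticket; print(ticket.close_job())"
```

```text
the job is handed in; nothing more can be done
None
```

The job is done and handed in at about 43 s: the yellow cap is off its shaft and in the near blue tray on the fork, with the puller standing upright and the gripper clear.

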